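# Change the tee on the welding turntable

### The arm

A 6-joint arm with a two-finger parallel gripper is mounted at the origin on the work surface. World frame = base frame: x ahead of the robot, y to its left, z up, the work surface at z = 0. Lengths are in m, angles in rad, forces in N, time in s.
With the tool pointing down it reaches from about 0.425 to 1.125 m from the base axis. Payload 14.9 kg.
Tool frame: the origin (TCP) lies midway between the tips of the shut fingers; the grasp point (between the pads) lies 19 mm behind it (r.grasp_offset is the distance from the TCP to the grasp point, in m); z points along the fingers, y is the line along which they close (so a half turn about z gives the same grasp; the last joint's range is limited). The gripper opens to 91 mm and grips with 3 to 60 N. Pads are 32 mm wide; open, the fingers measure 118 mm over their backs; the gripper's body (76 mm by 178 mm) begins 60 mm behind the grasp point.
Start: joints at [-1.291, 0.379, 1.734, -0, 1.028, -0.033], TCP at [0.215, -0.666, 0.177] pointing down, gripper open.
Joint ranges: [-2.77, 2.77], [-0.74, 2.19], [0, 2.66], [-1.06, 4.2], [0.31, 2.87], [-3.08, 3.08]. Speed limits (rad/s): [1.89, 1.89, 2.39, 3.14, 3.14, 3.14].

### API

Orientations are given as a unit quaternion [x, y, z, w].
In Python, from workcell import r, cams, job gives the robot as it stands.
- The arm moves only by the tool servo_tool, never from a script. Its argument "increments" is a list of rows, each a list of 7 numbers: the shift along the world's x, y, z normalised to -1 to 1, where 1 is 0.15 m, then the turn, a rotation vector about the world's x, y, z normalised to -1 to 1, where 1 is 1.5 rad, then the closure, from -1 (fully open) to 1 (shut). A call has 1 to 20 rows; each row is the pose to reach, as a shift and turn from the pose commanded when the call began; what a row does not reach only later rows make up. A row lasts 1/10 s, in which the tool goes at most 50 mm and 8.59 degrees, less where a joint would pass 70% of its speed; a pose out of reach is approached as far as the arm can. A call with a number of a shift or a turn outside -1 to 1 is refused whole. A call with a gripper value outside its range is refused whole. The fingers move at their own pace and stop on an object; "force" is the grip in N (left out, the last holds). Time passes only in rows, so rows that repeat a pose let the fingers close. It gives the time, the measured TCP pose, the force, the opening and the grip force at its end, in the units of the state.
- r.observe(): the state, without advancing time (a new reading comes with each control period).
- cams.snapshot(name): name is "side" or "top" or "wrist"; returns (picture, depth): 480x640x3 uint8, red, green, blue; 480x640 float32, m along the optical axis (not along the pixel's ray), 0 where there is no reading.
- cams.camera_model(name): a dict with "mtx" (3x3 intrinsics, pixels), "k1" (the pictures are not rectified: a ray, as slopes to the right and down, at radius r is drawn at 1 + k1 r^2 times it, then the intrinsics apply), "camera_from_world" (4x4, takes a point from world to camera coordinates). Camera axes: x right, y down, z forward; pixel columns grow to the right and rows downward; lengths in m; the calibration is good to about 2 mm. A picture is of the moment at which its call begins: read the wrist's pose just before it. camera_model takes no time and is no camera call; for the wrist camera it gives the pose at the moment of the call.
- job.close_job(): hands the job in; it is judged then, once.
The state is a dict: "time": time; "joint_pos": joint angles; "joint_velocities": joint speeds; "joint_torque": joint torques, N m; "ee_pos": TCP position; "tcp_rot": TCP orientation; "ft_force": force on the tool from outside, world axes, zero at the start; "ft_torque": the same for the moment, N m; "opening": finger opening in m; "gripper_force": force on a finger pad.
Only numpy, scipy, OpenCV 4.12 (cv2) and the standard library are available. Lean on these libraries where they do the work, as an engineer would, in place of code of your own. Each camera call takes 0.05 s, during which the arm holds its last target. There are 200 camera calls.

### The job

Change the part on the welding turntable: first stand both chill blocks aside, upright on the fire brick, then put the welded tee upright in the empty half of the blue crate and set the tacked tee in the middle of the turntable with its web along the same slot as the welded one had. Finally stand both chill blocks on the base plate of the tacked tee, lengthwise along the middle of the web and within a centimetre of it, each on the side of the turntable where it stood before. Leave the tee already in the crate, the spray can and the magnet alone.

Things in the scene. Friction and masses are not known exactly. Their poses are not given: they have to be found in the camera images.
- turntable: Welding turntable, fixed and locked: blue foot, round steel plate 200 mm across, its flat top 70 mm above the bench, with two dark slots crossing at its centre. Origin: on its axis at bench level, z up; x and y run along the two slots; at the start the welded tee's web lies along the y slot.
- welded_tee: Finished tee, at the start in the middle of the turntable between the chill blocks, with dark weld beads and brown heat tint along both sides of its web: aluminium base plate 100 (x) by 90 (y) by 8 mm with an upright web on its middle, 10 thick (x), 80 long (y), 40 high, its top 48 mm above the underside; 0.3 kg. Origin: centre of the underside, z up.
- tacked_tee: Next tee, the only one standing on the bench itself, bright, with three small tack spots on each side of its web: aluminium base plate 100 (x) by 90 (y) by 8 mm with an upright web on its middle, 10 thick (x), 80 long (y), 40 high, its top 48 mm above the underside; 0.3 kg. Origin: centre of the underside, z up.
- copper_block: Copper chill block 24 (x) by 60 (y) by 32 mm high with an upright black plastic grip above it on a stem: 24 (x) by 30 (y) mm, 38 to 74 mm above the underside. Stands on the base plate of the tee on the turntable, one side of the web, long side (y) along the web, its middle 25 mm from the web's middle plane (8 mm gap). 0.45 kg; swings in a weak grip. Origin: centre of the underside, z up.
- aluminium_block: Aluminium chill block 24 (x) by 60 (y) by 32 mm high with an upright red plastic grip above it on a stem: 24 (x) by 30 (y) mm, 38 to 74 mm above the underside. Stands on the base plate of the tee on the turntable, the other side of the web, long side (y) along the web, its middle 25 mm from the web's middle plane (8 mm gap). 0.2 kg; swings in a weak grip. Origin: centre of the underside, z up.
- fire_brick: Cream fire brick lying on the bench, fixed: 230 (x) by 115 (y) by 32 mm high, flat top, empty at the start. Origin: centre of the underside, z up.
- crate: Shallow blue plastic crate on the bench, fixed: 300 (x) by 210 (y) mm outside, walls 4 mm thick with a 5 mm rim outside, 64 mm high, floor 4 mm thick. Its +x half (away from the robot) holds a finished tee, its -x half (nearer the robot) is empty. Origin: centre of the underside, z up.
- crate_tee: Finished tee already in the crate, 65 to 85 mm from the crate's centre towards +x, same size and look as the welded tee, web across the crate. To be left alone. Origin: centre of the underside.
- spray_can: Yellow and red spray can, 52 mm across, 140 mm high, standing beyond the far end of the fire brick. To be left alone. Origin: centre of the underside.
- magnet: Red arrow-shaped welding magnet lying flat, about 80 by 70 by 14 mm, beyond the tacked tee. To be left alone. Origin: near its middle, underside.
Mind the look-alikes: they are no part of the job. Leave any brown look-alike of the turntable alone.

How it is judged:
On the way, in this order (a step that is already met when the one before it is completed fails the run):
1. both chill blocks stand upright on the fire brick (x of copper_block in the frame of fire_brick between -0.105 and 0.105 m and y of copper_block in the frame of fire_brick between -0.05 and 0.05 m and z of copper_block in the frame of fire_brick between 0.028 and 0.036 m and angle between each of copper_block, aluminium_block's own z axis and vertical below 0.15 rad and x of aluminium_block in the frame of fire_brick between -0.105 and 0.105 m and y of aluminium_block in the frame of fire_brick between -0.05 and 0.05 m and z of aluminium_block in the frame of fire_brick between 0.028 and 0.036 m), for 0.2 s.
2. the welded tee stands in the crate (x of welded_tee in the frame of crate between -0.095 and 0.095 m and y of welded_tee in the frame of crate between -0.055 and 0.055 m and z of welded_tee in the frame of crate between 0 and 0.009 m and angle between welded_tee's own z axis and vertical below 0.1 rad), for 0.2 s.
3. the tacked tee stands in the middle of the turntable, web along the slot (horizontal distance between tacked_tee and turntable below 0.012 m and angle between the y axis of tacked_tee and the y axis of turntable, either way round below 0.2 rad and z of tacked_tee in the frame of turntable between 0.066 and 0.074 m and angle between tacked_tee's own z axis and vertical below 0.1 rad), for 0.2 s.
At the end, for the whole second after the job is handed in: Welded tee upright in the crate's free half; tacked tee on the turntable, 12 mm, 0.2 rad; each block upright on its base plate, 15 to 34 mm from the web's middle plane, 18 mm along it, 0.22 rad, under 34 mm from its first place; all released, at rest (all of step 2 and all of step 3 and (x of copper_block in the frame of tacked_tee between 0.015 and 0.034 m or x of copper_block in the frame of tacked_tee between -0.034 and -0.015 m) and y of copper_block in the frame of tacked_tee between -0.018 and 0.018 m and z of copper_block in the frame of tacked_tee between 0.004 and 0.012 m and angle between the y axis of each of copper_block, aluminium_block and the y axis of tacked_tee, either way round below 0.22 rad and angle between each of copper_block, aluminium_block's own z axis and vertical below 0.1 rad and distance of each of copper_block, aluminium_block from where it was at the start of the episode below 0.034 m and (x of aluminium_block in the frame of tacked_tee between 0.015 and 0.034 m or x of aluminium_block in the frame of tacked_tee between -0.034 and -0.015 m) and y of aluminium_block in the frame of tacked_tee between -0.018 and 0.018 m and z of aluminium_block in the frame of tacked_tee between 0.004 and 0.012 m and linear speed of each of welded_tee, tacked_tee, copper_block, aluminium_block below 0.02 m/s and contact force between each of welded_tee, tacked_tee, copper_block, aluminium_block and the fingers below 0.5 N); the robot touches nothing.
It fails at once if the crate tee is disturbed (more than 15 mm) (distance of crate_tee from where it was at the start of the episode above 0.015 m).
It fails at once if the spray can is disturbed (more than 15 mm) (distance of spray_can from where it was at the start of the episode above 0.015 m).
It fails at once if the magnet is disturbed (more than 15 mm) (distance of magnet from where it was at the start of the episode above 0.015 m).
It also fails if it takes over 147 s, if anything falls off the work surface, if the arm or the gripper's body presses on something with over 40 N, if the wrist force passes 120 N, or if a joint passes its speed limit or range.

## Working session

There is one attempt and no reset: what is moved stays moved. The work goes in short steps, Python scripts to look and compute and a tool call to move; the robot and the scene stay as the last step left them, time stands still between calls to the robot, and variables do not carry over. Pictures are saved under pics/ and viewed, at most 14 in all, crops included, and the job is handed in when it is done.

Besides the shell and the picture viewer there is one more tool, called as name(argument=value, ...), one argument or row to a line, values as JSON. servo_tool: Moves the arm, as the interface text tells. Its arguments: {"type":"object","properties":{"increments":{"type":"array"},"force":{"type":"number"}},"required":["increments"]}

```bash
ls; mkdir -p pics
python3 - <<'E'
from workcell import r,cams,job
import cv2
print(r.observe())
for n in ("side","top"):
    p,d=cams.snapshot(n); cv2.imwrite(f"pics/{n}0.png",p[:,:,::-1]); 
    import numpy as np; np.savez(f"{n}0.npz",p=p,d=d); print(n,cams.camera_model(n))
E
```

```text
pics
{'time': 0.0, 'joint_pos': array([-1.29131545e+00,  3.79387251e-01,  1.73477937e+00,  1.65450188e-05,
        1.02847920e+00, -3.33161771e-02]), 'joint_velocities': array([-0.00092336,  0.00017309,  0.00032553, -0.00105166, -0.00100317,
       -0.00046575]), 'joint_torque': array([-3.54761476e-03, -7.63729835e+01, -4.34367228e+01,  6.49566064e-02,
        4.23825416e-02, -5.74482738e-05]), 'ee_pos': array([ 0.21527451, -0.66562548,  0.17600387]), 'tcp_rot': array([ 9.87795188e-01,  1.55757468e-01, -5.76198455e-05, -5.23468880e-04]), 'ft_force': array([-0.51432984, -0.4155749 , -0.10365352]), 'ft_torque': array([ 0.0165005 ,  0.01413245, -0.00553501]), 'gripper_force': 0.0, 'opening': 0.0909219913992405}
side {'mtx': array([[436.36960496,   0.        , 323.48256622],
       [  0.        , 436.36960496, 239.48870994],
       [  0.        ,   0.        ,   1.        ]]), 'k1': -0.04551807043871738, 'camera_from_world': array([[-0.95573727, -0.29405448, -0.00991145,  0.49543588],
       [-0.17350399,  0.59048981, -0.78817394,  0.15241654],
       [ 0.23761868, -0.75156753, -0.61537274,  1.04834187],
       [ 0.        ,  0.        ,  0.        ,  1.        ]])}
top {'mtx': array([[589.72605069,   0.        , 320.3417507 ],
       [  0.        , 589.72605069, 237.25608452],
       [  0.        ,   0.        ,   1.        ]]), 'k1': 0.055521956011621715, 'camera_from_world': array([[ 0.02282327, -0.99962295,  0.01526587, -0.01700126],
       [-0.99816936, -0.02364024, -0.05566921,  0.50832636],
       [ 0.05600911, -0.01396737, -0.99833256,  1.32914727],
       [ 0.        ,  0.        ,  0.        ,  1.        ]])}
```

View pics/side0.png

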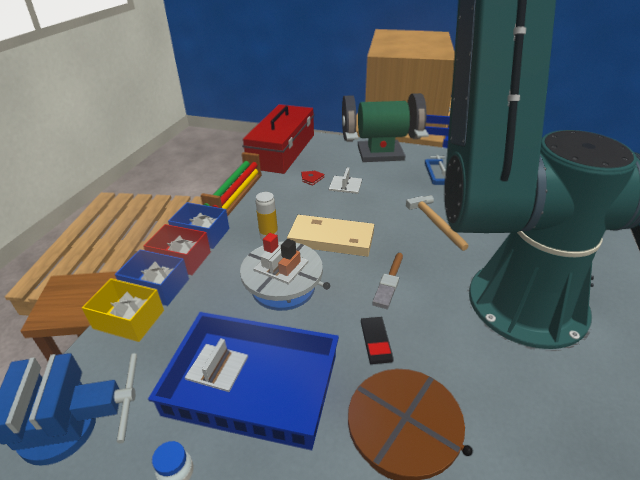

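View pics/top0.png

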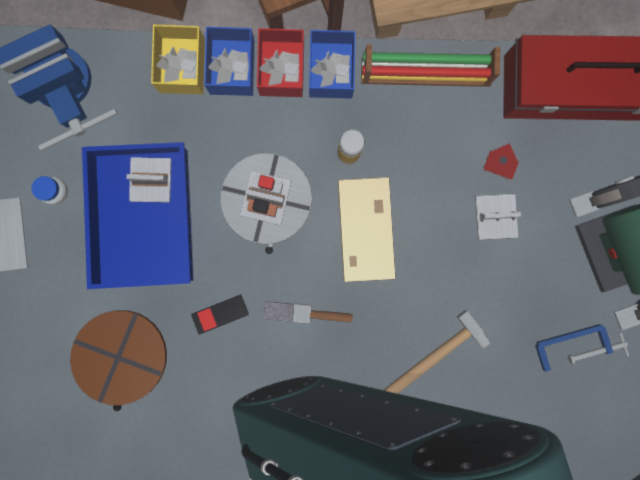

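The side view shows the turntable (282,265) with the red block (270,245) and black/copper one (289,252), the brick at (332,235), and the tacked tee at (346,182). The crate is at (250,375) with its tee at (217,362). The top view has the turntable at (266,198), brick (367,230), tacked tee (497,216), crate (138,215), can (350,147) and magnet (502,161). World +x is up and +y is left in that view.

```bash
cat > h.py <<'E'
import numpy as np, cv2
from workcell import r,cams,job
def ray(m,uv):
    uv=np.atleast_2d(np.float64(uv))
    n=cv2.undistortPoints(uv[:,None],m["mtx"],np.array([m["k1"],0,0,0]))[:,0]
    T=m["camera_from_world"];R=T[:3,:3]
    return -R.T@T[:3,3], np.c_[n,np.ones(len(n))]@R
def plane(m,uv,z):
    o,d=ray(m,uv); return o+d*((z-o[2])/d[:,2])[:,None]
def tri(m1,p1,m2,p2):
    o1,d1=ray(m1,p1);o2,d2=ray(m2,p2)
    s=np.linalg.lstsq(np.c_[d1[0],-d2[0]],o2-o1,rcond=None)[0]
    a,b=o1+s[0]*d1[0],o2+s[1]*d2[0]; return (a+b)/2,np.linalg.norm(a-b)
def blob(mask,box,n=0):
    k=np.zeros(mask.shape,np.uint8);x0,y0,x1,y1=box;k[y0:y1,x0:x1]=mask[y0:y1,x0:x1]
    cs=sorted(cv2.findContours(k,0,cv2.CHAIN_APPROX_NONE)[0],key=cv2.contourArea)
    return cs[-1-n][:,0].astype(float)
def rect(pts):  # world xy rect in mm
    (c,wh,a)=cv2.minAreaRect((pts[:,:2]*1000).astype(np.float32)); return np.round(c,1),np.round(wh,1),round(a,1)
E
python3 - <<'E'
from h import *
S={n:np.load(n+"0.npz") for n in("side","top")}
M={n:cams.camera_model(n) for n in S}
p=S["top"]["p"].astype(int);R,G,B=p[...,0],p[...,1],p[...,2];m=M["top"]
red=((R>150)&(G<80)).astype(np.uint8)
cream=((R>190)&(R-B>40)).astype(np.uint8)
bright=((np.min(p,2)>185)).astype(np.uint8)
blue=((B>120)&(R<60)).astype(np.uint8)
grey=((np.abs(R-B)<12)&(np.min(p,2)>135)).astype(np.uint8)
print("brick",rect(plane(m,blob(cream,(330,170,400,290)),.032)))
print("red",rect(plane(m,blob(red,(250,165,290,200)),.152)))
print("magnet",rect(plane(m,blob(red,(480,140,525,185)),.014)))
c=blob(blue,(75,130,200,300));print("crate",rect(plane(m,c,.064)))
print("tackedplate",rect(plane(m,blob(bright,(470,185,530,250)),.008)))
print("crateteeplate",rect(plane(m,blob(bright,(120,150,180,210)),.012)))
d=blob(grey,(215,145,320,250));(cc,ax,an)=cv2.fitEllipse(cv2.convexHull(d.astype(np.float32)));print(cc,ax,plane(m,cc,.07))
a=cv2.resize(S["top"]["p"][140:255,205:325],None,fx=6,fy=6,interpolation=2)[:600]
b=cv2.resize(S["side"]["p"][160:310,230:375],None,fx=4,fy=4,interpolation=2)
cv2.imwrite("pics/ta.png",a[:,:,::-1]);cv2.imwrite("pics/sb.png",b[:,:,::-1])
E
```

```text
brick (array([ 529.4, -107.8]), array([225.7, 112.4]), 4.5)
red (array([612.4, 111.6]), array([26.8, 21. ]), 77.6)Traceback (most recent call last):
  File "<stdin>", line 12, in <module>
  File "h.py", line 17, in blob
    return cs[-1-n][:,0].astype(float)
           ~~^^^^^^
IndexError: list index out of range
```

Run:
```python
from h import *
S={n:np.load(n+"0.npz") for n in("side","top")}
M={n:cams.camera_model(n) for n in S}
p=S["top"]["p"].astype(int);R,G,B=p[...,0],p[...,1],p[...,2];m=M["top"]
print(p[161,502],p[230,497],p[215,140],p[230,240],p[208,245])
red=((R>110)&(G<80)).astype(np.uint8)
bright=((np.min(p,2)>175)).astype(np.uint8)
blue=((B>90)&(R<60)&(B-R>60)).astype(np.uint8)
grey=((np.abs(R-B)<16)&(np.min(p,2)>125)).astype(np.uint8)
def t(n,f):
    try: print(n,f())
    except Exception as e: print(n,e)
t("magnet",lambda:rect(plane(m,blob(red,(480,140,525,185)),.014)))
t("crate",lambda:rect(plane(m,blob(blue,(75,130,200,300)),.064)))
t("tacked",lambda:rect(plane(m,blob(bright,(470,185,530,250)),.008)))
t("crtee",lambda:rect(plane(m,blob(bright,(120,150,180,210)),.012)))
def f():
    (cc,ax,an)=cv2.fitEllipse(cv2.convexHull(blob(grey,(215,145,320,250)).astype(np.float32)));return cc,ax,plane(m,cc,.07)
t("tt",f)
a=cv2.resize(S["top"]["p"][145:245,205:325],None,fx=6,fy=6,interpolation=2)
b=cv2.resize(S["side"]["p"][160:310,230:375],None,fx=4,fy=4,interpolation=2)
cv2.imwrite("pics/ta.png",a[:,:,::-1]);cv2.imwrite("pics/sb.png",b[:,:,::-1])
```

```text
[77 78 83] [173 176 180] [ 46  70 161] [156 161 166] [176 179 183]
magnet (array([ 698.5, -419.5]), array([69.2, 74.2]), 70.4)
crate (array([545.8, 397.5]), array([308. , 220.1]), 4.5)
tacked (array([ 597.9, -434.7]), array([41.7, 29.3]), 16.3)
crtee (array([663.7, 360.2]), array([29.9, 29.3]), 1.9)
tt ((265.4979553222656, 198.2195587158203), (91.36039733886719, 92.47037506103516), array([[0.58809536, 0.11746793, 0.07      ]]))
```

View pics/ta.png

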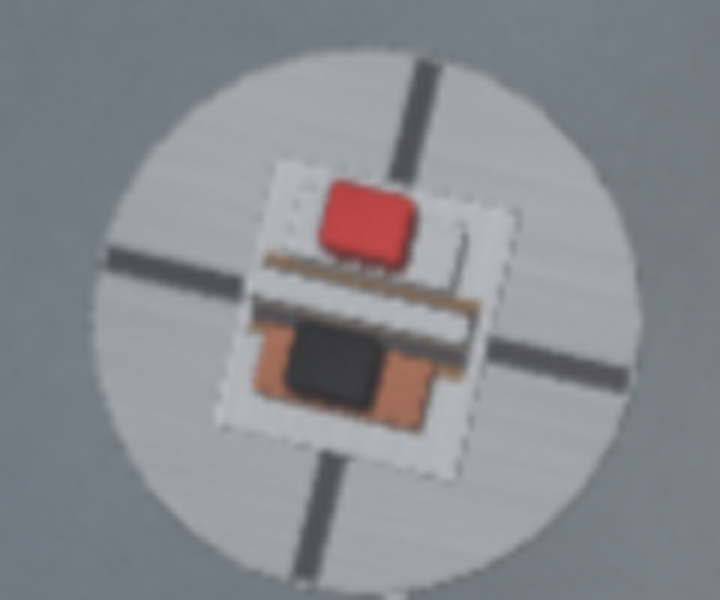

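View pics/sb.png

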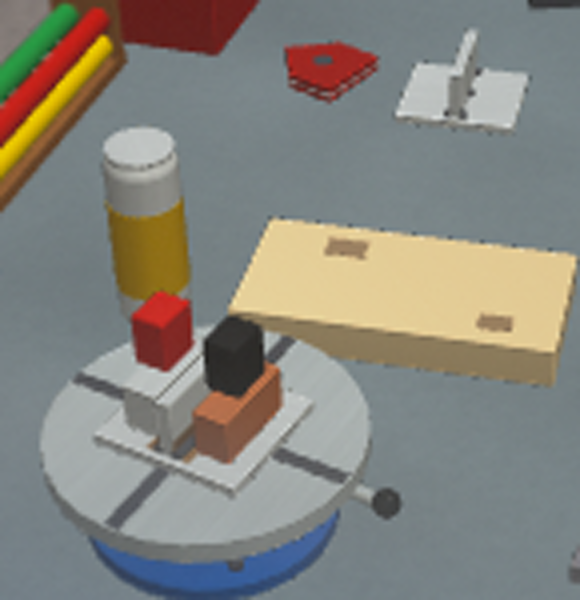

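The top crop shows the y slot from (222.5,188) to (310,208) and the x slot from (276.3,155.3) to (256.3,241.7) in full pixels. The red grip top is at about (266.3,181.7) and the black one at (261,205). In the side view their tops sit at about (270.5,238.5) and (288.8,244.3).

Run:
```python
from h import *
S={n:np.load(n+"0.npz") for n in("side","top")}
M={n:cams.camera_model(n) for n in S};m=M["top"];s=M["side"]
q=plane(m,[(222.5,188),(310,208),(276.3,155.3),(256.3,241.7)],.07)
for a,b in((1,0),(3,2)):
    v=q[b]-q[a];print("slot mid",(q[a]+q[b])/2,"len",np.hypot(*v[:2]),"ang",np.degrees(np.arctan2(v[1],v[0])))
print("red",tri(m,(266.3,181.7),s,(270.5,238.5)));print("blk",tri(m,(261,205),s,(288.8,244.3)))
print("can",plane(m,(350,139),.14), "depthtop z:")
p=S["top"]["p"].astype(int)
mn=p.min(2);k=((mn>145)).astype(np.uint8)
c=blob(k,(470,185,530,250));print("tacked",rect(plane(m,c,.008)))
c=blob(((p[...,2]>90)&(p[...,0]<60)&(p[...,2]-p[...,0]>60)).astype(np.uint8),(75,130,200,300))
ap=cv2.approxPolyDP(c.astype(np.float32)[:,None],8,True)[:,0];print(ap,plane(m,ap,.064))
# brick corners
c=blob(((p[...,0]>190)&(p[...,0]-p[...,2]>40)).astype(np.uint8),(330,170,400,290))
ap=cv2.approxPolyDP(c.astype(np.float32)[:,None],8,True)[:,0];print(ap,plane(m,ap,.032))
```

```text
slot mid [0.58857187 0.11569979 0.07      ] len 0.19594357992553904 ang 78.49725768649515
slot mid [0.58787865 0.11558742 0.07      ] len 0.1946555529709961 ang -11.389748482003327
red (array([0.61311637, 0.11063747, 0.14428183]), np.float64(0.0006453478641604164))
blk (array([0.56411591, 0.12002007, 0.1451635 ]), np.float64(0.0014252847527313178))
can [[ 0.70782784 -0.0604805   0.14      ]] depthtop z:
tacked (array([ 567.2, -412.5]), array([100.5,  99. ]), 4.5)
[[183. 143.]
 [ 82. 148.]
 [ 88. 288.]
 [189. 282.]] [[0.70588438 0.30176783 0.064     ]
 [0.6880284  0.51862488 0.064     ]
 [0.38465454 0.49277082 0.064     ]
 [0.40180586 0.27831975 0.064     ]]
[[339. 181.]
 [348. 267.]
 [393. 277.]
 [388. 178.]] [[ 0.63588321 -0.04418113  0.032     ]
 [ 0.44226658 -0.06847381  0.032     ]
 [ 0.42225213 -0.1697916   0.032     ]
 [ 0.64540809 -0.15486474  0.032     ]]
```

servo_tool(
  increments=[
    [0.4,0.4,1,0,0,0,-1],
    [1,1,1,0,0,0,-1],
    [1,1,1,0,0,0,-1],
    [1,1,1,0,0,0,-1],
    [1,1,1,0,0,0,-1],
    [1,1,1,0,0,0,-1],
  ],
  force=45,
)

```text
time: 0.7
ee_pos: [0.368, -0.5143, 0.3294]
tcp_rot: [0.988, 0.157, 0.001, 0.001]
ft_force: [-0.2, -0.8, -0.7]
opening: 0.0915
gripper_force: 0.0
```

servo_tool(
  increments=[
    [0.9,0.5,0,0,0,-0.33,-1],
    [0.9,0.5,0,0,0,-0.33,-1],
    [0.9,0.5,0,0,0,-0.33,-1],
    [0.9,0.5,0,0,0,-0.33,-1],
    [0.9,0.5,0,0,0,-0.33,-1],
    [0.9,0.5,0,0,0,-0.33,-1],
  ],
)

```text
time: 1.3
ee_pos: [0.4997, -0.4414, 0.326]
tcp_rot: [0.996, -0.09, -0.0, -0.0]
ft_force: [-0.9, -0.7, -0.1]
opening: 0.0916
gripper_force: 0.0
```

Run:
```python
from h import *
p,d=cams.snapshot("wrist");m=cams.camera_model("wrist");o=r.observe();print(o["time"],o["ee_pos"],o["joint_pos"],m)
np.savez("w1.npz",p=p,d=d,**{k:v for k,v in m.items()});cv2.imwrite("pics/w1.png",p[:,:,::-1])
```

```text
1.35 [ 0.4994343  -0.44162287  0.32618481] [-7.58900616e-01  1.92090689e-01  1.69381502e+00 -2.25524637e-04
  1.25637783e+00  9.92971947e-01] {'mtx': array([[362.89173108,   0.        , 322.75243425],
       [  0.        , 362.89173108, 242.21917888],
       [  0.        ,   0.        ,   1.        ]]), 'k1': -0.014028197549965852, 'camera_from_world': array([[-1.80181826e-01, -9.83633316e-01,  9.95365377e-05,
        -3.43716446e-01],
       [-9.42405531e-01,  1.72658713e-01,  2.86462533e-01,
         4.71482777e-01],
       [-2.81791277e-01,  5.15215384e-02, -9.58091440e-01,
         6.99918910e-01],
       [ 0.00000000e+00,  0.00000000e+00,  0.00000000e+00,
         1.00000000e+00]])}
```

View pics/w1.png

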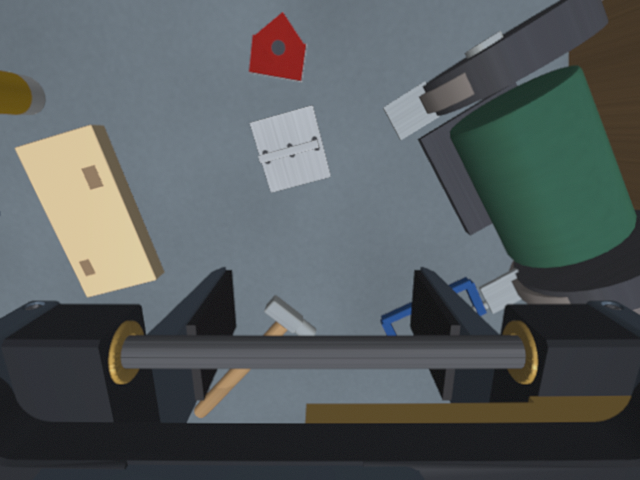

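The wrist view shows the tacked tee at (290,150), with its web running from (258,160) to (318,143). The magnet is at (278,47) and the brick at (90,210). Next I go over to the turntable for a close look.

servo_tool(
  increments=[
    [0,1,0,0,0,-0.014,-1],
    [0,1,0,0,0,-0.014,-1],
    [0,1,0,0,0,-0.014,-1],
  ],
)

```text
time: 1.65
ee_pos: [0.4991, -0.2905, 0.3264]
tcp_rot: [0.995, -0.102, -0.0, -0.0]
ft_force: [0.4, 0.6, 0.1]
opening: 0.0912
gripper_force: 0.0
```

servo_tool(
  increments=[
    [0,1,0,0,0,0,-1],
    [0,1,0,0,0,0,-1],
    [0,1,0,0,0,0,-1],
    [0,1,0,0,0,0,-1],
  ],
)

```text
time: 2.05
ee_pos: [0.4996, -0.1378, 0.3268]
tcp_rot: [0.995, -0.1, 0.0, -0.0]
ft_force: [1.0, 0.3, 0.2]
opening: 0.0913
gripper_force: 0.0
```

servo_tool(
  increments=[
    [0,1,0,0,0,0,-1],
    [0,1,0,0,0,0,-1],
    [0,1,0,0,0,0,-1],
    [0,1,0,0,0,0,-1],
  ],
)

```text
time: 2.45
ee_pos: [0.5, 0.0118, 0.3267]
tcp_rot: [0.995, -0.099, 0.0, -0.0]
ft_force: [-0.0, -0.4, -1.0]
opening: 0.0912
gripper_force: 0.0
```

servo_tool(
  increments=[
    [-0.2,0.7,-0.2,0,0,0,-1],
    [-0.2,0.7,-0.2,0,0,0,-1],
    [-0.2,0.7,-0.2,0,0,0,-1],
    [-0.2,0.7,-0.2,0,0,0,-1],
    [-0.2,0.7,-0.2,0,0,0,-1],
  ],
)

```text
time: 2.95
ee_pos: [0.471, 0.1126, 0.297]
tcp_rot: [0.995, -0.101, 0.0, 0.0]
ft_force: [0.2, 0.4, 0.9]
opening: 0.0912
gripper_force: 0.0
```

Run:
```python
from h import *
p,d=cams.snapshot("wrist");m=cams.camera_model("wrist");o=r.observe();print(o["time"],o["ee_pos"],o["tcp_rot"],o["joint_pos"])
np.savez("w2.npz",p=p,d=d,**m);cv2.imwrite("pics/w2.png",p[:,:,::-1])
m1=dict(np.load("w1.npz"));p1=m1["p"].astype(int)
k=(p1.min(2)>150).astype(np.uint8);c=blob(k,(240,95,340,200));print("tacked plate",rect(plane(m1,c,.008)))
a=plane(m1,[(258,160),(318,143)],.048);print("web",a,a.mean(0),np.degrees(np.arctan2(*(a[0]-a[1])[[1,0]])))
```

```text
3.0 [0.47116308 0.11245675 0.29710478] [ 9.94791383e-01 -1.01931199e-01  3.60664025e-04  6.82418956e-05] [ 1.86388634e-01 -1.12656971e-01  2.06307961e+00 -3.61925139e-04
  1.19051735e+00  1.96153628e+00]
tacked plate (array([ 566.3, -405.7]), array([99.7, 92. ]), 4.4)
web [[ 0.56255007 -0.36592844  0.048     ]
 [ 0.569518   -0.44748559  0.048     ]] [ 0.56603403 -0.40670701  0.048     ] 94.88327269605686
```

View pics/w2.png

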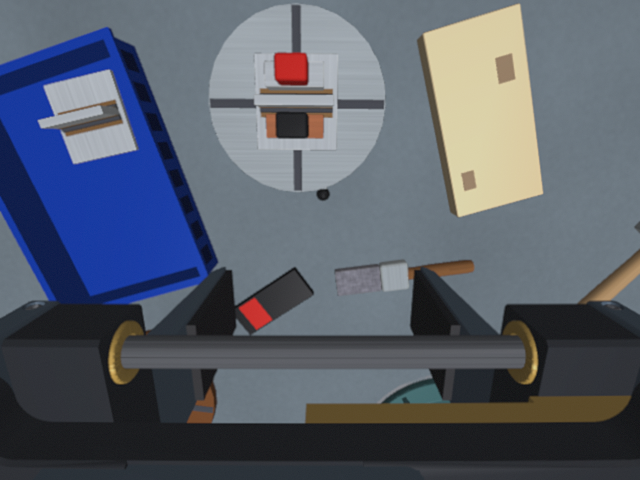

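The wrist view shows the turntable centred at (297,98), with the red grip at (291,68) and the black at (292,124). The brick and crate corners are visible too.

Run:
```python
from h import *
m=dict(np.load("w2.npz"));p=m["p"].astype(int);T=cams.camera_model("top");s=cams.camera_model("side")
R=p[...,0];B=p[...,2]
red=((R>185)&(p[...,1]<110)).astype(np.uint8);blk=(p.max(2)<60).astype(np.uint8)
for n,k,b,t in(("red",red,(260,40,320,95),(266.3,181.2)),("blk",blk,(270,108,312,142),(261,204.7))):
    c=blob(k,b);mm=cv2.minAreaRect(c.astype(np.float32));print(n,mm, rect(plane(m,c,.152)),tri(m,mm[0],T,t))
q=plane(m,[(211,103),(384,104),(296.5,6),(297.5,189)],.07);print(q,(q[0]+q[1])/2,np.degrees(np.arctan2(*(q[0]-q[1])[[1,0]])))
g=((p.min(2)>125)).astype(np.uint8);c=blob(g,(200,0,395,195))
(cc,ax,an)=cv2.fitEllipse(cv2.convexHull(c.astype(np.float32)));print("tt",plane(m,cc,.07),"tri z",tri(m,cc,T,(265.5,198.2)))
cr=blob(((R>190)&(R-B>40)).astype(np.uint8),(400,0,560,220));print("brick",rect(plane(m,cr,.032)))
wt=plane(m,[(255,100),(333,100)],.118);print("welded web",wt.mean(0),wt)
```

```text
red ((290.5, 66.5), (23.0, 27.0), 90.0) (array([613.8, 113.1]), array([24.3, 18.9]), 77.5) (array([0.62100395, 0.11451081, 0.10613341]), np.float64(0.0021229278428276884))
blk ((291.5, 124.5), (25.0, 31.0), 90.0) (array([565.2, 123.4]), array([29. , 22.2]), 78.2) (array([0.56638143, 0.12303866, 0.13338951]), np.float64(0.0035391289543217678))
[[0.60986384 0.21336276 0.07      ]
 [0.56903267 0.02219224 0.07      ]
 [0.68421215 0.09733928 0.07      ]
 [0.49510243 0.13921178 0.07      ]] [0.58944825 0.1177775  0.07      ] 77.94363154985932
tt [[0.59595411 0.11741263 0.07      ]] tri z (array([ 0.60216323,  0.1232216 , -0.02029276]), np.float64(0.006996954811908401))
brick (array([ 529.2, -106.8]), array([228.5, 113.2]), 4.4)
welded web [0.58903938 0.11818715 0.118     ] [[0.59700437 0.15647589 0.118     ]
 [0.58107439 0.0798984  0.118     ]]
```

servo_tool(
  increments=[
    [0.95,0,-0.3,0,0,0,-0.3],
    [0.95,0,-0.6,0,0,0,-0.3],
    [0.95,0,-0.6,0,0,0,-0.3],
    [0.95,0,-0.6,0,0,0,-0.3],
    [0.95,0,-0.6,0,0,0,-0.3],
    [0.95,0,-0.6,0,0,0,-0.3],
  ],
)

```text
time: 3.6
ee_pos: [0.613, 0.1127, 0.207]
tcp_rot: [0.995, -0.102, -0.0, 0.0]
ft_force: [0.3, -0.7, 0.5]
opening: 0.059
gripper_force: 0.0
```

Run:
```python
from h import *
o=r.observe();print(o["ee_pos"],o["opening"])
m=dict(np.load("w2.npz"));C=m["camera_from_world"]
def d2(m,d,u,v):
    T=m["camera_from_world"];n=cv2.undistortPoints(np.array([[[u,v]]],float),m["mtx"],np.array([m["k1"],0,0,0]))[0,0]
    z=np.median(d[int(v)-2:int(v)+3,int(u)-2:int(u)+3]);return np.round(T[:3,:3].T@(np.r_[n,1]*z-T[:3,3]),4)
for n,u,v in(("red",290,66),("blk",291,121),("plate",240,60),("teeplate",330,140),("brick",480,100),("web",270,100)):print(n,d2(m,m["d"],u,v))
```

```text
[0.61299601 0.11266101 0.2069607 ] 0.05902847514101051
red [0.6139 0.1133 0.1536]
blk [0.5683 0.123  0.1535]
plate [0.6456 0.1693 0.0718]
teeplate [0.5431 0.0899 0.0796]
brick [ 0.5516 -0.1001  0.0334]
web [0.5938 0.1416 0.1195]
```

Heights agree with the text to within 2 mm. Descend and grip red.

servo_tool(
  increments=[
    [0,0,-0.2,0,0,0,-0.3],
    [0,0,-0.4,0,0,0,-0.3],
    [0,0,-0.59,0,0,0,-0.3],
    [0,0,-0.59,0,0,0,-0.3],
    [0,0,-0.59,0,0,0,-0.3],
    [0,0,-0.59,0,0,0,1],
    [0,0,-0.59,0,0,0,1],
    [0,0,-0.59,0,0,0,1],
    [0,0,-0.59,0,0,0,1],
    [0,0,-0.59,0,0,0,1],
    [0,0,-0.59,0,0,0,1],
    [0,0,-0.59,0,0,0,1],
  ],
)

```text
time: 4.8
ee_pos: [0.6129, 0.1139, 0.1181]
tcp_rot: [0.995, -0.101, -0.0, 0.0]
ft_force: [0.2, 0.3, -0.3]
opening: 0.0061
gripper_force: 0.0
```

Run:
```python
from h import *
o=r.observe();print(o["ee_pos"],o["opening"],o["gripper_force"])
S={}
for n in("side","wrist"): S[n]=cams.snapshot(n)[0]
a=cv2.resize(S["side"][190:310,220:350],None,fx=4,fy=4,interpolation=2)
b=S["wrist"][:, 130:530]
b=cv2.resize(b,(400,480)); cv2.imwrite("pics/g1.png",np.hstack([a,b[:480]] if a.shape[0]==480 else [a])[:,:800,::-1])
```

```text
[0.61286446 0.11393473 0.1180691 ] 0.0060926267415498895 0.0
```

View pics/g1.png

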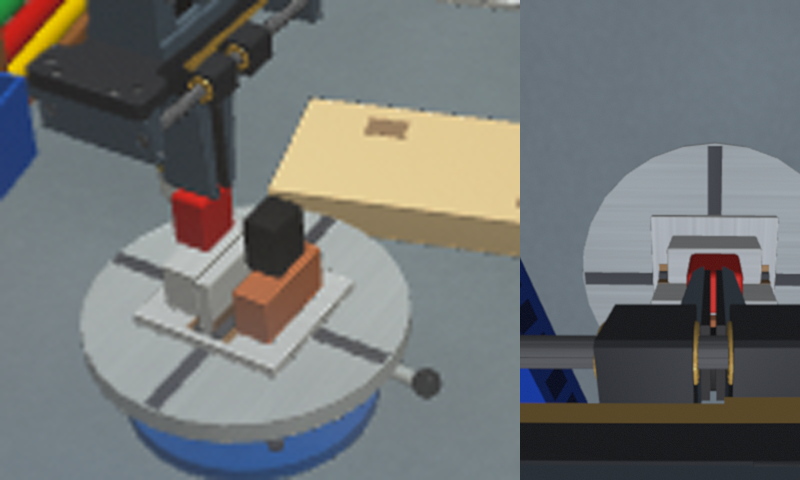

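Run:
```python
from h import *
def proj(m,P):
    T=m["camera_from_world"];R=cv2.Rodrigues(T[:3,:3])[0]
    return cv2.projectPoints(np.array([P],float),R,T[:3,3],m["mtx"],np.array([m["k1"],0,0,0]))[0].ravel()
s=cams.camera_model("side");w=cams.camera_model("wrist")
for P in([.613,.114,.118],[.613,.114,.152],[.613,.0985,.152],[.588,.117,.07]):
    a=proj(s,P);b=proj(w,P);print(P,"crop side",(a-[220,190])*4,"crop wrist",b-[130,0]+[520,0])
print(r.observe()["joint_pos"])
```

```text
[0.613, 0.114, 0.118] crop side [203.20488612 232.26077778] crop wrist [713.81907667 271.16777833]
[0.613, 0.114, 0.152] crop side [198.2843233  186.90609158] crop wrist [714.02173382 294.51933463]
[0.613, 0.0985, 0.152] crop side [208.46563887 171.47667618] crop wrist [742.94169035 289.04655894]
[0.588, 0.117, 0.07] crop side [246.20100914 304.08761176] crop wrist [716.35622808 279.12420871]
[ 1.46428838e-01  3.35652030e-01  1.91995659e+00 -2.44116040e-05
  8.86139368e-01  1.92045959e+00]
```

Run:
```python
from h import *
p,d=cams.snapshot("wrist");o=r.observe();print(o["ee_pos"],o["opening"],o["gripper_force"],o["time"])
q=cams.snapshot("side")[0]
a=cv2.resize(p[200:340,240:400],None,fx=4,fy=4,interpolation=2)[:,:400+240]
b=cv2.resize(q[215:285,250:290],None,fx=8,fy=8)[:560,:160*2]
cv2.imwrite("pics/g2.png",np.hstack([a[:,80:560],b])[:,:800,::-1])
```

```text
[0.61288767 0.11395598 0.11805978] 0.0002097562409219081 0.0 4.95
```

View pics/g2.png

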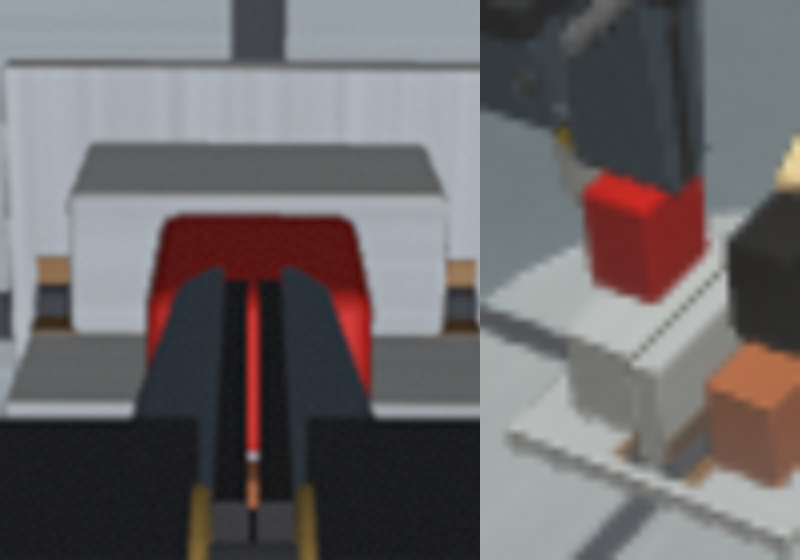

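Picture: the fingers have shut above the red grip, so the visible tips sit about 30 mm higher than the TCP reading. I'll measure where the tips really are.

Run:
```python
from h import *
print(r.grasp_offset,[k for k in dir(r) if k[0]!='_'])
p,d=cams.snapshot("wrist");m=cams.camera_model("wrist");q,e=cams.snapshot("side");s=cams.camera_model("side");o=r.observe();print(o["ee_pos"])
def d2(m,d,u,v,k=1):
    T=m["camera_from_world"];n=cv2.undistortPoints(np.array([[[u,v]]],float),m["mtx"],np.array([m["k1"],0,0,0]))[0,0]
    z=np.median(d[int(v)-k:int(v)+k+1,int(u)-k:int(u)+k+1]);return np.round(T[:3,:3].T@(np.r_[n,1]*z-T[:3,3]),4)
# left picture: u=260+x/4, v=200+y/4
for x,y in((210,280),(210,300),(300,300),(210,350),(250,230),(160,340),(360,340)):print("w",(x,y),d2(m,d,260+x/4,200+y/4))
for x,y in((600,150),(620,165),(680,170),(640,190),(620,240),(690,220)):print("s",(x,y),d2(s,e,250+(x-480)/8,215+y/8,0))
```

```text
0.0188 ['Unreachable', 'grasp_offset', 'observe']
[0.61289252 0.11395748 0.11811097]
w (210, 280) [0.6312 0.1161 0.1613]
w (210, 300) [0.6311 0.1159 0.1678]
w (300, 300) [0.6289 0.1055 0.1676]
w (210, 350) [0.6308 0.1156 0.1817]
w (250, 230) [0.6252 0.1123 0.1276]
w (160, 340) [0.632  0.1211 0.1791]
w (360, 340) [0.6158 0.0996 0.1525]
s (600, 150) [0.6183 0.125  0.1676]
s (620, 165) [0.6134 0.1232 0.1619]
s (680, 170) [0.5974 0.1175 0.1593]
s (640, 190) [0.6092 0.1205 0.1517]
s (620, 240) [0.6141 0.1271 0.1372]
s (690, 220) [0.6004 0.1077 0.1329]
```

Run:
```python
from h import *
p,d=cams.snapshot("wrist");m=cams.camera_model("wrist");q,e=cams.snapshot("side");s=cams.camera_model("side")
def cloud(m,d):
    v,u=np.mgrid[0:480,0:640];k=d>0;o,D=ray(m,np.c_[u[k],v[k]]);T=m["camera_from_world"]
    D=D/ (D@T[2,:3])[:,None]; return o+D*d[k][:,None], np.c_[u[k],v[k]]
P,U=cloud(s,e)
Q=P-np.array([.613,.114,0]);near=(np.hypot(Q[:,0],Q[:,1])<.12)&(P[:,2]>.155)
a=np.radians(78.3);y=Q@[np.cos(a),np.sin(a),0];x=Q@[np.sin(a),-np.cos(a),0]
for z in np.arange(.155,.3,.006):
    k=near&(P[:,2]>=z)&(P[:,2]<z+.006)
    if k.sum(): print(round(z,3),k.sum(),"x",np.round(np.percentile(x[k],[2,98])*1e3),"y",np.round(np.percentile(y[k],[2,98])*1e3))
```

```text
0.155 19 x [-34.  13.] y [-6.  9.]
0.161 32 x [-18.  17.] y [-7. 11.]
0.167 32 x [-18.  14.] y [-6. 11.]
0.173 35 x [-18.  12.] y [-8. 11.]
0.179 34 x [-18.  13.] y [-10.  12.]
0.185 34 x [-18.  13.] y [-9. 12.]
0.191 35 x [-18.  11.] y [-12.  13.]
0.197 32 x [-19.   7.] y [-11.  14.]
0.203 32 x [-19.   3.] y [-13.  13.]
0.209 33 x [-18.   9.] y [-12.  15.]
0.215 12 x [-18.   7.] y [ 8. 14.]
0.221 6 x [-19. -15.] y [ 7. 15.]
0.227 5 x [-21.  30.] y [17. 73.]
0.233 77 x [-37.  36.] y [-77.  82.]
0.239 134 x [-39.  33.] y [-75.  82.]
0.245 215 x [-39.  32.] y [-76.  82.]
0.251 177 x [-39.  20.] y [-77.  83.]
0.257 180 x [-39.  34.] y [-77.  88.]
0.263 130 x [-39.  32.] y [-81.  89.]
0.269 217 x [-38.  29.] y [-76.  90.]
0.275 651 x [-37.  34.] y [-86.  89.]
0.281 115 x [-26.  20.] y [-14.  51.]
0.287 90 x [-24.  19.] y [-15.  51.]
0.293 93 x [-23.  20.] y [-14.  51.]
0.299 82 x [-23.  22.] y [-14.  51.]
```

The body's underside is at 0.232 and the tips at about 0.155. The gripper geometry matches the text, but the reported TCP z reads about 37 mm low. I'll correct for that: open, go 36 mm lower, and grip.

servo_tool(
  increments=[
    [0,0,0.1,0,0,0,-0.3],
    [0,0,0.1,0,0,0,-0.3],
    [0,0,0.1,0,0,0,-0.3],
    [0,0,0.1,0,0,0,-0.3],
    [0,0,0.1,0,0,0,-0.3],
    [0,0,0.1,0,0,0,-0.3],
    [0,0,0.1,0,0,0,-0.3],
    [0,0,0.1,0,0,0,-0.3],
    [0,0,-0.1,0,0,0,-0.3],
    [0,0,-0.24,0,0,0,-0.3],
    [0,0,-0.24,0,0,0,-0.3],
    [0,0,-0.24,0,0,0,-0.3],
    [0,0,-0.24,0,0,0,1],
    [0,0,-0.24,0,0,0,1],
    [0,0,-0.24,0,0,0,1],
    [0,0,-0.24,0,0,0,1],
    [0,0,-0.24,0,0,0,1],
    [0,0,-0.24,0,0,0,1],
    [0,0,-0.24,0,0,0,1],
  ],
)

```text
time: 7.1
ee_pos: [0.6132, 0.114, 0.0826]
tcp_rot: [0.995, -0.101, 0.0, -0.0]
ft_force: [-1.0, -1.3, 6.3]
opening: 0.0297
gripper_force: 45.0
```

servo_tool(
  increments=[
    [0,0,0.1,0,0,0,1],
    [0,0,0.3,0,0,0,1],
    [0,0,0.5,0,0,0,1],
    [0,0,0.6,0,0,0,1],
    [0,-0.2,0.6,0,0,0,1],
    [-0.1,-0.4,0.6,0,0,0,1],
    [-0.15,-0.6,0.6,0,0,0,1],
    [-0.2,-0.8,0.6,0,0,0,1],
    [-0.25,-1,0.6,0,0,0,1],
    [-0.25,-1,0.6,0,0,0,1],
  ],
)

```text
time: 8.1
ee_pos: [0.5743, -0.0386, 0.1721]
tcp_rot: [0.995, -0.103, -0.0, 0.0]
ft_force: [-0.7, 0.0, -1.1]
opening: 0.0297
gripper_force: 45.0
```

servo_tool(
  increments=[
    [0,-0.2,0,0,0,0,1],
    [0,-0.35,0,0,0,0,1],
    [0,-0.46,0,0,0,0,1],
    [0,-0.46,-0.2,0,0,0,1],
    [0,-0.46,-0.4,0,0,0,1],
    [0,-0.46,-0.6,0,0,0,1],
    [0,-0.46,-0.8,0,0,0,1],
    [0,-0.46,-0.82,0,0,0,1],
    [0,-0.46,-0.84,0,0,0,1],
    [0,-0.46,-0.86,0,0,0,1],
    [0,-0.46,-0.87,0,0,0,1],
    [0,-0.46,-0.87,0,0,0,1],
  ],
)

```text
time: 9.3
ee_pos: [0.576, -0.1051, 0.0425]
tcp_rot: [0.995, -0.101, 0.001, 0.0]
ft_force: [-0.8, -0.7, -2.3]
opening: 0.0299
gripper_force: 45.0
```

servo_tool(
  increments=[
    [0,0,-0.01,0,0,0,1],
    [0,0,-0.02,0,0,0,1],
    [0,0,-0.03,0,0,0,1],
    [0,0,-0.03,0,0,0,1],
  ],
)

```text
time: 9.7
ee_pos: [0.5752, -0.105, 0.0369]
tcp_rot: [0.995, -0.101, -0.0, -0.0]
ft_force: [0.4, 0.7, -1.5]
opening: 0.0297
gripper_force: 45.0
```

servo_tool(
  increments=[
    [0,0,-0.007,0,0,0,1],
    [0,0,-0.01,0,0,0,1],
    [0,0,-0.01,0,0,0,1],
  ],
)

```text
time: 10.0
ee_pos: [0.5755, -0.1051, 0.0366]
tcp_rot: [0.995, -0.101, -0.0, -0.0]
ft_force: [-6.7, 0.4, 16.1]
opening: 0.0299
gripper_force: 45.0
```

servo_tool(
  increments=[
    [0,0,0.0,0,0,0,-0.3],
    [0,0,0,0,0,0,-0.3],
    [0,0,0,0,0,0,-0.3],
    [0,0,0,0,0,0,-0.3],
    [0,0,0,0,0,0,-0.3],
    [0,0,0.2,0,0,0,-0.3],
    [0,0,0.5,0,0,0,-0.3],
    [0,0,0.8,0,0,0,-0.3],
    [0,0,0.8,0,0,0,-0.3],
    [-0.07,1,0.8,0,0,0,-0.3],
    [-0.07,1,0.8,0,0,0,-0.3],
    [-0.07,1,0.8,0,0,0,-0.3],
    [-0.07,1,0.8,0,0,0,-0.3],
  ],
)

```text
time: 11.3
ee_pos: [0.564, 0.0492, 0.1552]
tcp_rot: [0.995, -0.099, -0.0, -0.0]
ft_force: [0.5, 0.7, -0.9]
opening: 0.0592
gripper_force: 0.0
```

servo_tool(
  increments=[
    [0,0.52,0,0,0,0,-0.3],
    [0,0.52,0,0,0,0,-0.3],
    [0,0.52,0,0,0,0,-0.3],
    [0,0.52,0,0,0,0,-0.3],
  ],
)

```text
time: 11.7
ee_pos: [0.5647, 0.1228, 0.1552]
tcp_rot: [0.995, -0.101, -0.0, 0.0]
ft_force: [0.2, 0.5, 0.3]
opening: 0.0591
gripper_force: 0.0
```

Run:
```python
from h import *
q=cams.snapshot("side")[0];np.save("s2.npy",q)
cv2.imwrite("pics/s2.png",cv2.resize(q[170:320,220:400],None,fx=4,fy=4)[:,:,::-1])
```

```text
(no output)
```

View pics/s2.png

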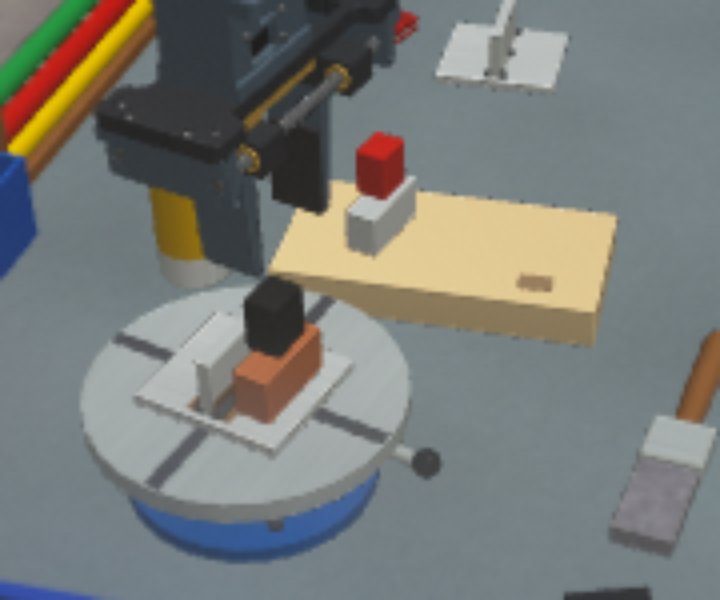

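The aluminium block stands upright on the brick at (380,190), and the gripper is open above the black grip. Now the copper block.

servo_tool(
  increments=[
    [0,0,-0.2,0,0,0,-0.3],
    [0,0,-0.4,0,0,0,-0.3],
    [0,0,-0.48,0,0,0,-0.3],
    [0,0,-0.48,0,0,0,-0.3],
    [0,0,-0.48,0,0,0,-0.3],
    [0,0,-0.48,0,0,0,1],
    [0,0,-0.48,0,0,0,1],
    [0,0,-0.48,0,0,0,1],
    [0,0,-0.48,0,0,0,1],
    [0,0,-0.48,0,0,0,1],
    [0,0,-0.48,0,0,0,1],
    [0,0,-0.48,0,0,0,1],
  ],
  force=58,
)

```text
time: 12.95
ee_pos: [0.5652, 0.1231, 0.084]
tcp_rot: [0.995, -0.101, 0.0, -0.0]
ft_force: [-1.5, 0.7, 5.9]
opening: 0.0302
gripper_force: 58.0
```

servo_tool(
  increments=[
    [0,0,0.1,0,0,0,1],
    [0,0,0.2,0,0,0,1],
    [0,0,0.4,0,0,0,1],
    [0,0,0.6,0,0,0,1],
    [-0.1,-0.2,0.6,0,0,0,1],
    [-0.2,-0.4,0.6,0,0,0,1],
    [-0.3,-0.6,0.6,0,0,0,1],
    [-0.4,-0.8,0.6,0,0,0,1],
    [-0.53,-1,0.6,0,0,0,1],
    [-0.53,-1,0.6,0,0,0,1],
  ],
)

```text
time: 13.95
ee_pos: [0.4834, -0.0293, 0.1744]
tcp_rot: [0.995, -0.103, -0.0, 0.0]
ft_force: [0.4, 0.1, -5.1]
opening: 0.0299
gripper_force: 58.0
```

servo_tool(
  increments=[
    [0,-0.2,0,0,0,0,1],
    [0,-0.35,0,0,0,0,1],
    [0,-0.55,0,0,0,0,1],
    [0,-0.55,-0.2,0,0,0,1],
    [0,-0.55,-0.4,0,0,0,1],
    [0,-0.55,-0.6,0,0,0,1],
    [0,-0.55,-0.75,0,0,0,1],
    [0,-0.55,-0.8,0,0,0,1],
    [0,-0.55,-0.82,0,0,0,1],
    [0,-0.55,-0.82,0,0,0,1],
    [0,-0.55,-0.82,0,0,0,1],
  ],
)

```text
time: 15.05
ee_pos: [0.4863, -0.1097, 0.0519]
tcp_rot: [0.995, -0.101, 0.001, 0.0]
ft_force: [0.6, 0.5, -4.0]
opening: 0.0298
gripper_force: 58.0
```

servo_tool(
  increments=[
    [0,0,-0.05,0,0,0,1],
    [0,0,-0.08,0,0,0,1],
    [0,0,-0.088,0,0,0,1],
    [0,0,-0.094,0,0,0,1],
    [0,0,-0.098,0,0,0,1],
    [0,0,-0.098,0,0,0,1],
  ],
)

```text
time: 15.65
ee_pos: [0.486, -0.1096, 0.0379]
tcp_rot: [0.995, -0.101, -0.0, -0.0]
ft_force: [-15.1, 6.2, 47.6]
opening: 0.0296
gripper_force: 58.0
```

servo_tool(
  increments=[
    [0,0,0.008,0,0,0,1],
    [0,0,0.006,0,0,0,-0.3],
    [0,0,0.006,0,0,0,-0.3],
    [0,0,0.006,0,0,0,-0.3],
    [0,0,0.006,0,0,0,-0.3],
    [0,0,0.006,0,0,0,-0.3],
    [0,0,0.2,0,0,0,-0.3],
    [0,0,0.5,0,0,0,-0.3],
    [0,0,0.82,0,0,0,-0.3],
    [0,0,0.82,0,0,0,-0.3],
    [0.69,1,0.82,0,0,1,-0.3],
    [0.69,1,0.82,0,0,1,-0.3],
    [0.69,1,0.82,0,0,1,-0.3],
    [0.69,1,0.82,0,0,1,-0.3],
    [0.69,1,0.82,0,0,1,-0.3],
    [0.69,1,0.82,0,0,1,-0.3],
    [0.69,1,0.82,0,0,1,-0.3],
    [0.69,1,0.82,0,0,1,-0.3],
    [0.69,1,0.82,0,0,1,-0.3],
    [0.69,1,0.82,0,0,1,-0.3],
  ],
)

```text
time: 17.65
ee_pos: [0.5887, 0.0405, 0.1585]
tcp_rot: [0.795, 0.606, -0.0, -0.0]
ft_force: [0.5, 0.6, 0.2]
opening: 0.0598
gripper_force: 0.0
```

servo_tool(
  increments=[
    [0,0.51,0,0,0,0.046,-0.3],
    [0,0.51,0,0,0,0.046,-0.3],
    [0,0.51,0,0,0,0.046,-0.3],
    [0,0.51,0,0,0,0.046,-0.3],
    [0,0.51,0,0,0,0.046,-0.3],
  ],
)

```text
time: 18.15
ee_pos: [0.5888, 0.1163, 0.1587]
tcp_rot: [0.776, 0.631, -0.0, -0.0]
ft_force: [0.0, -0.5, 0.4]
opening: 0.0593
gripper_force: 0.0
```

Run:
```python
from h import *
q=cams.snapshot("side")[0];o=r.observe();print(o["joint_pos"],o["ee_pos"])
cv2.imwrite("pics/s3.png",cv2.resize(q[170:320,220:400],None,fx=4,fy=4)[:,:,::-1])
```

```text
[ 1.56001455e-01  2.47027937e-01  1.94973244e+00 -9.31293855e-05
  9.45091672e-01  3.61847124e-01] [0.58884876 0.11617682 0.1587549 ]
```

View pics/s3.png

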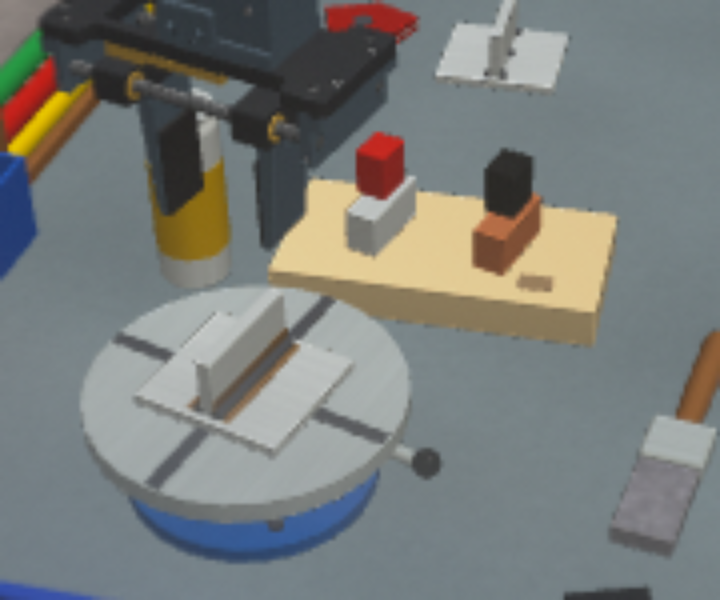

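Both blocks stand upright on the brick, the red at (380,190) and the black at (505,210). The gripper straddles the welded tee's web.

servo_tool(
  increments=[
    [0,0,-0.2,0,0,0,-0.3],
    [0,0,-0.4,0,0,0,-0.3],
    [0,0,-0.6,0,0,0,-0.3],
    [0,0,-0.68,0,0,0,-0.3],
    [0,0,-0.73,0,0,0,-0.3],
    [0,0,-0.73,0,0,0,-0.3],
    [0,0,-0.73,0,0,0,1],
    [0,0,-0.73,0,0,0,1],
    [0,0,-0.73,0,0,0,1],
    [0,0,-0.73,0,0,0,1],
    [0,0,-0.73,0,0,0,1],
    [0,0,-0.73,0,0,0,1],
    [0,0,-0.73,0,0,0,1],
    [0,0,-0.73,0,0,0,1],
    [0,0,-0.73,0,0,0,1],
  ],
  force=50,
)

```text
time: 19.7
ee_pos: [0.5889, 0.117, 0.0495]
tcp_rot: [0.776, 0.631, -0.0, -0.0]
ft_force: [-0.8, 0.2, 2.8]
opening: 0.0099
gripper_force: 50.0
```

servo_tool(
  increments=[
    [0,0,0.1,0,0,0,1],
    [0,0,0.3,0,0,0,1],
    [0,0,0.5,0,0,0,1],
    [-0.1,0.2,0.5,0,0,0.05,1],
    [-0.2,0.4,0.5,0,0,0.1,1],
    [-0.3,0.6,0.5,0,0,0.15,1],
    [-0.4,0.8,0.5,0,0,0.19,1],
    [-0.5,1,0.5,0,0,0.19,1],
    [-0.5,1,0.5,0,0,0.19,1],
    [-0.5,1,0.5,0,0,0.19,1],
  ],
)

```text
time: 20.7
ee_pos: [0.5136, 0.2673, 0.125]
tcp_rot: [0.678, 0.735, 0.0, 0.0]
ft_force: [1.5, 0.2, -3.3]
opening: 0.0096
gripper_force: 50.0
```

servo_tool(
  increments=[
    [-0.1,0.2,0,0,0,0,1],
    [-0.15,0.4,0,0,0,0,1],
    [-0.2,0.6,0,0,0,0,1],
    [-0.26,0.83,0,0,0,0,1],
    [-0.26,0.83,0,0,0,0,1],
    [-0.26,0.83,0,0,0,0,1],
  ],
)

```text
time: 21.3
ee_pos: [0.4752, 0.3911, 0.1245]
tcp_rot: [0.678, 0.735, -0.0, 0.0]
ft_force: [-0.5, -1.0, -3.1]
opening: 0.0099
gripper_force: 50.0
```

Run:
```python
from h import *
q=cams.snapshot("wrist")[0];t=cams.snapshot("top")[0]
a=cv2.resize(t[120:310,60:260],None,fx=2,fy=2)
cv2.imwrite("pics/s4.png",np.hstack([a,q[:380,100:500]])[:,:,::-1])
```

```text
(no output)
```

View pics/s4.png

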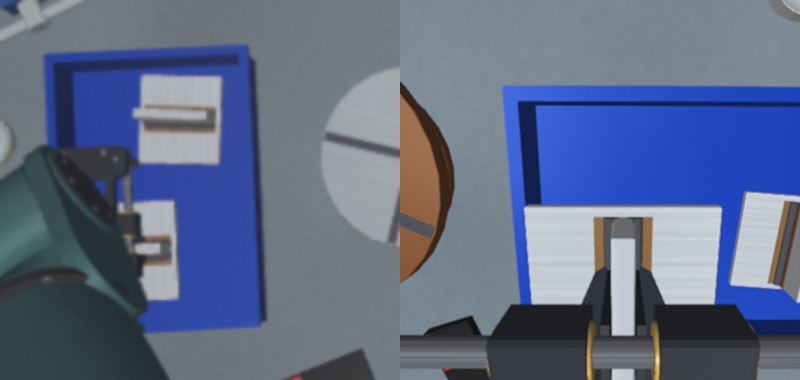

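The held tee hangs level over the crate's near half and is clear of the crate tee. Lower it.

servo_tool(
  increments=[
    [0,0,-0.2,0,0,0,1],
    [0,0,-0.4,0,0,0,1],
    [0,0,-0.6,0,0,0,1],
    [0,0,-0.75,0,0,0,1],
    [0,0,-0.85,0,0,0,1],
    [0,0,-0.9,0,0,0,1],
    [0,0,-0.92,0,0,0,1],
    [0,0,-0.93,0,0,0,1],
    [0,0,-0.93,0,0,0,1],
  ],
)

```text
time: 22.3
ee_pos: [0.4754, 0.3918, -0.0143]
tcp_rot: [0.678, 0.735, 0.001, 0.0]
ft_force: [-0.6, 1.0, -2.2]
opening: 0.0099
gripper_force: 50.0
```

servo_tool(
  increments=[
    [0,0,-0.006,0,0,0,1],
    [0,0,-0.013,0,0,0,1],
    [0,0,-0.013,0,0,0,1],
    [0,0,-0.013,0,0,0,0.2],
    [0,0,-0.013,0,0,0,0.2],
    [0,0,-0.013,0,0,0,0.2],
    [0,0,-0.013,0,0,0,0.2],
    [0,0,-0.013,0,0,0,0.2],
  ],
)

```text
time: 23.1
ee_pos: [0.4749, 0.3915, -0.017]
tcp_rot: [0.678, 0.735, -0.0, -0.0]
ft_force: [0.2, -0.4, -0.5]
opening: 0.0367
gripper_force: 0.0
```

servo_tool(
  increments=[
    [0,0,0.2,0,0,0,0.2],
    [0,0,0.5,0,0,0,0.2],
    [0,0,0.8,0,0,0,0.2],
    [0,0,1,0,0,0,0.2],
    [0,0,1,0,0,0,0.2],
    [0,0,1,0,0,0,0.2],
  ],
)

```text
time: 23.7
ee_pos: [0.475, 0.3915, 0.1333]
tcp_rot: [0.678, 0.735, 0.0, 0.0]
ft_force: [-0.4, 0.1, 0.0]
opening: 0.0369
gripper_force: 0.0
```

servo_tool(
  increments=[
    [0.3,-1,0.3,0,0,0,0.2],
    [0.3,-1,0.3,0,0,0,0.2],
    [0.3,-1,0.3,0,0,0,0.2],
    [0.3,-1,0.3,0,0,0,0.2],
  ],
)

```text
time: 24.1
ee_pos: [0.5204, 0.2381, 0.1776]
tcp_rot: [0.679, 0.734, -0.001, -0.0]
ft_force: [0.1, 0.8, 0.3]
opening: 0.0363
gripper_force: 0.0
```

servo_tool(
  increments=[
    [0.3,-1,0.2,0,0,0,0],
    [0.3,-1,0.2,0,0,0,0],
    [0.3,-1,0.2,0,0,0,0],
    [0.3,-1,0.2,0,0,0,0],
  ],
)

```text
time: 24.5
ee_pos: [0.5657, 0.0881, 0.2075]
tcp_rot: [0.679, 0.734, -0.0, -0.0]
ft_force: [0.2, -0.1, -0.2]
opening: 0.0458
gripper_force: 0.0
```

Run:
```python
from h import *
t=cams.snapshot("top")[0];m=cams.camera_model("top");p=t.astype(int);print(r.observe()["ee_pos"])
k=(p.min(2)>140).astype(np.uint8)
for z in(.012,):
  for i in(0,1): print("in crate plates",rect(plane(m,blob(k,(92,150,182,270),i),z)))
q=cams.snapshot("side")[0]
a=cv2.resize(t[130:300,70:270],None,fx=2,fy=2);b=cv2.resize(q[300:440,150:350],None,fx=2,fy=2)
b=cv2.copyMakeBorder(b,0,60,0,0,0);cv2.imwrite("pics/s5.png",np.hstack([a,b])[:,:,::-1])
```

```text
[0.56539869 0.08884496 0.20721211]
in crate plates (array([631.4, 388.9]), array([100.7,  95.5]), 0.3)
in crate plates (array([474.2, 395. ]), array([98.9, 96.7]), 4.6)
```

View pics/s5.png

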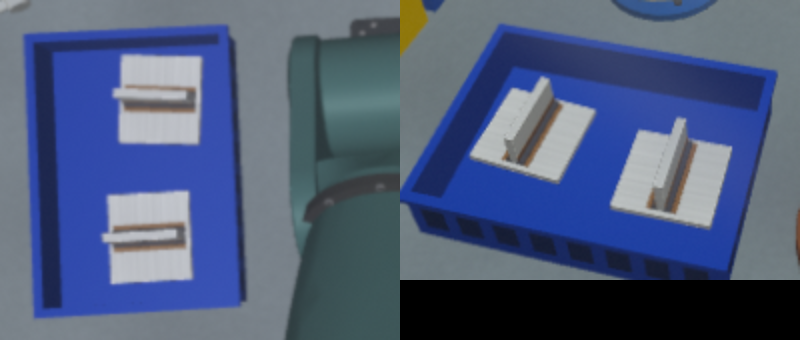

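The welded tee stands upright at (0.474, 0.395) in the near half, and the crate tee is undisturbed. Next is the tacked tee.

servo_tool(
  increments=[
    [0,-1,0,0,0,0,-0.1],
    [0,-1,0,0,0,0,-0.1],
    [0,-1,0,0,0,0,-0.1],
    [0,-1,0,0,0,0,-0.1],
  ],
)

```text
time: 25.0
ee_pos: [0.5643, -0.061, 0.2067]
tcp_rot: [0.679, 0.734, -0.001, -0.001]
ft_force: [-0.4, 0.3, 0.3]
opening: 0.0499
gripper_force: 0.0
```

servo_tool(
  increments=[
    [0,-1,0,0,0,0,-0.1],
    [0,-1,0,0,0,0,-0.1],
    [0,-1,0,0,0,0,-0.1],
    [0,-1,0,0,0,0,-0.1],
  ],
)

```text
time: 25.4
ee_pos: [0.565, -0.2108, 0.2068]
tcp_rot: [0.679, 0.734, -0.0, -0.0]
ft_force: [-0.5, 0.4, -0.3]
opening: 0.05
gripper_force: 0.0
```

servo_tool(
  increments=[
    [0,-1,0,0,0,0,-0.1],
    [0,-1,0,0,0,0,-0.1],
    [0,-1,0,0,0,0,-0.1],
    [0,-1,0,0,0,0,-0.1],
    [0,-1,0,0,0,0,-0.1],
  ],
)

```text
time: 25.9
ee_pos: [0.5652, -0.357, 0.2065]
tcp_rot: [0.678, 0.735, 0.0, -0.001]
ft_force: [0.4, 0.2, -0.1]
opening: 0.0504
gripper_force: 0.0
```

Run:
```python
from h import *
p,d=cams.snapshot("wrist");m=cams.camera_model("wrist");o=r.observe();print(o["ee_pos"],-m["camera_from_world"][:3,:3].T@m["camera_from_world"][:3,3])
np.savez("w3.npz",p=p,d=d,**m);k=(p.astype(int).min(2)>150).astype(np.uint8)
T=m["camera_from_world"];u=cv2.projectPoints(np.array([[.566,-.406,.008]]),cv2.Rodrigues(T[:3,:3])[0],T[:3,3],m["mtx"],np.array([m["k1"],0,0,0]))[0].ravel();print(u)
x,y=u.astype(int)
c=blob(k,(max(0,x-110),max(0,y-110),min(640,x+110),min(300,y+110)));print(cv2.boundingRect(c.astype(np.float32)),rect(plane(m,c,.008)))
# web top by depth
v,uu=np.mgrid[0:300,0:640];kk=d[:300]>0;o_,D=ray(m,np.c_[uu[kk],v[kk]]);P=o_+D/(D@T[2,:3])[:,None]*d[:300][kk][:,None]
w=(abs(P[:,0]-.566)<.06)&(abs(P[:,1]+.406)<.06)&(P[:,2]>.042)&(P[:,2]<.06);print("webtop",w.sum(),rect(P[w]),np.median(P[w,2]))
```

```text
[ 0.56524626 -0.3563999   0.20680759] [ 0.5590237  -0.27484621  0.41630084]
[319.92513813 250.05274058]
(277, 214, 87, 82) (array([ 567. , -413.2]), array([100. , 101.4]), 4.6)
webtop 646 (array([ 566.5, -406.2]), array([ 8.9, 80.4]), 4.4) 0.04968595491503708
```

servo_tool(
  increments=[
    [0.008,-0.33,0,0,0,0,-0.1],
    [0.008,-0.33,-0.2,0,0,0,-0.1],
    [0.008,-0.33,-0.5,0,0,0,-0.1],
    [0.008,-0.33,-0.7,0,0,0,-0.1],
    [0.008,-0.33,-0.7,0,0,0,-0.1],
  ],
)

```text
time: 26.45
ee_pos: [0.5644, -0.404, 0.0984]
tcp_rot: [0.678, 0.735, -0.0, -0.004]
ft_force: [1.1, -0.2, -0.4]
opening: 0.0503
gripper_force: 0.0
```

servo_tool(
  increments=[
    [0,0,-0.2,0,0,0,-0.1],
    [0,0,-0.4,0,0,0,-0.1],
    [0,0,-0.6,0,0,0,-0.1],
    [0,0,-0.7,0,0,0,-0.1],
    [0,0,-0.76,0,0,0,-0.1],
    [0,0,-0.8,0,0,0,-0.1],
    [0,0,-0.8,0,0,0,-0.1],
    [0,0,-0.8,0,0,0,1],
    [0,0,-0.8,0,0,0,1],
    [0,0,-0.8,0,0,0,1],
    [0,0,-0.8,0,0,0,1],
    [0,0,-0.8,0,0,0,1],
    [0,0,-0.8,0,0,0,1],
    [0,0,-0.8,0,0,0,1],
  ],
)

```text
time: 27.85
ee_pos: [0.5661, -0.4081, -0.0169]
tcp_rot: [0.678, 0.735, -0.0, 0.0]
ft_force: [-0.4, 0.5, 3.2]
opening: 0.0097
gripper_force: 50.0
```

servo_tool(
  increments=[
    [0,0,0.1,0,0,0,1],
    [0,0,0.3,0,0,0,1],
    [0,0,0.5,0,0,0,1],
    [0,0,0.7,0,0,0,1],
    [0,0,1,0,0,0,1],
    [0,0.2,1,0,0,0,1],
    [0,0.4,1,0,0,0,1],
    [0,0.6,1,0,0,0,1],
    [0,0.8,1,0,0,0,1],
    [0,1,1,0,0,0,1],
  ],
)

```text
time: 28.85
ee_pos: [0.5657, -0.2567, 0.1337]
tcp_rot: [0.678, 0.735, 0.0, -0.0]
ft_force: [1.0, -0.4, -3.3]
opening: 0.0097
gripper_force: 50.0
```

servo_tool(
  increments=[
    [0,0.2,0.1,0,0,-0.05,1],
    [0,0.4,0.2,0,0,-0.1,1],
    [0,0.6,0.25,0,0,-0.15,1],
    [0,0.8,0.25,0,0,-0.19,1],
    [0,1,0.25,0,0,-0.19,1],
  ],
)

```text
time: 29.35
ee_pos: [0.5658, -0.1068, 0.1715]
tcp_rot: [0.776, 0.63, 0.0, 0.0]
ft_force: [-0.2, -0.3, -3.7]
opening: 0.0098
gripper_force: 50.0
```

servo_tool(
  increments=[
    [0,0.2,0,0,0,0,1],
    [0,0.4,0,0,0,0,1],
    [0,0.6,0,0,0,0,1],
    [0.15,0.8,0,0,0,0,1],
    [0.15,1,0,0,0,0,1],
  ],
)

```text
time: 29.85
ee_pos: [0.5901, 0.0433, 0.1716]
tcp_rot: [0.776, 0.631, 0.001, 0.001]
ft_force: [0.2, -0.4, -3.1]
opening: 0.0096
gripper_force: 50.0
```

servo_tool(
  increments=[
    [0,0.2,0,0,0,0,1],
    [0,0.35,0,0,0,0,1],
    [0,0.45,0,0,0,0,1],
    [0,0.45,0,0,0,0,1],
    [0,0.45,0,0,0,0,1],
  ],
)

```text
time: 30.35
ee_pos: [0.5884, 0.1091, 0.1707]
tcp_rot: [0.776, 0.631, -0.0, 0.0]
ft_force: [0.4, -0.6, -2.9]
opening: 0.0097
gripper_force: 50.0
```

```bash
cat >> h.py <<'E'
def cloud(m,d):
    v,u=np.mgrid[0:480,0:640];k=d>0;o,D=ray(m,np.c_[u[k],v[k]]);T=m["camera_from_world"]
    return o+D/(D@T[2,:3])[:,None]*d[k][:,None]
E
python3 - <<'E'
from h import *
o=r.observe();print(o["ee_pos"])
p,d=cams.snapshot("side");P=cloud(cams.camera_model("side"),d)
k=(abs(P[:,0]-.588)<.07)&(abs(P[:,1]-.117)<.07)&(P[:,2]>.1)&(P[:,2]<o["ee_pos"][2]+.035)
print(k.sum(),np.percentile(P[k],[2,98],axis=0),rect(P[k]))
h=np.histogram(P[k,2],20);print(h[0],h[1].round(3))
E
```

```text
[0.58844904 0.10912376 0.17065172]
886 [[0.53544184 0.07480091 0.18911752]
 [0.63955849 0.16089082 0.20228154]] (array([588.2, 110. ]), array([ 93.7, 102.8]), 78.2)
[  5  18  18  16  18  16  42  97 209 204 134  48  19  11   3   6   6   8
   3   5] [0.188 0.188 0.189 0.19  0.191 0.192 0.193 0.194 0.195 0.196 0.197 0.197
 0.198 0.199 0.2   0.201 0.202 0.203 0.204 0.205 0.205]
```

servo_tool(
  increments=[
    [0,0.043,0,0,0,0,1],
    [0,0.043,-0.2,0,0,0,1],
    [0,0.043,-0.4,0,0,0,1],
    [0,0.043,-0.55,0,0,0,1],
    [0,0.043,-0.68,0,0,0,1],
    [0,0.043,-0.74,0,0,0,1],
    [0,0.043,-0.77,0,0,0,1],
    [0,0.043,-0.77,0,0,0,1],
  ],
)

```text
time: 31.2
ee_pos: [0.5888, 0.1158, 0.0551]
tcp_rot: [0.776, 0.631, -0.0, -0.0]
ft_force: [-0.4, 0.3, -3.8]
opening: 0.0098
gripper_force: 50.0
```

servo_tool(
  increments=[
    [0,0,-0.006,0,0,0,1],
    [0,0,-0.012,0,0,0,1],
    [0,0,-0.015,0,0,0,1],
    [0,0,-0.015,0,0,0,1],
  ],
)

```text
time: 31.6
ee_pos: [0.5889, 0.116, 0.0531]
tcp_rot: [0.776, 0.631, 0.0, 0.0]
ft_force: [0.1, 0.1, -2.3]
opening: 0.0098
gripper_force: 50.0
```

servo_tool(
  increments=[
    [0,0,-0.004,0,0,0,0.2],
    [0,0,-0.004,0,0,0,0.2],
    [0,0,-0.004,0,0,0,0.2],
    [0,0,-0.004,0,0,0,0.2],
    [0,0,-0.004,0,0,0,0.2],
    [0,0,0.2,0,0,0,0.2],
    [0,0,0.4,0,0,0,0.2],
    [0,0,0.7,0,0,0,0.2],
    [0,-0.3,0.7,0,0,-0.1,-0.3],
    [-0.09,-0.6,0.7,0,0,-0.2,-0.3],
    [-0.09,-0.9,0.7,0,0,-0.3,-0.3],
    [-0.09,-1,0.7,0,0,-1,-0.3],
    [-0.09,-1,0.7,0,0,-1,-0.3],
    [-0.09,-1,0.7,0,0,-1,-0.3],
    [-0.09,-1,0.7,0,0,-1,-0.3],
    [-0.09,-1,0.7,0,0,-1,-0.3],
    [-0.09,-1,0.7,0,0,-1,-0.3],
    [-0.09,-1,0.7,0,0,-1,-0.3],
    [-0.09,-1,0.7,0,0,-1,-0.3],
  ],
)

```text
time: 33.5
ee_pos: [0.5751, -0.0341, 0.1577]
tcp_rot: [0.998, -0.068, -0.0, -0.0]
ft_force: [0.0, 0.2, -0.6]
opening: 0.0591
gripper_force: 0.0
```

servo_tool(
  increments=[
    [0,-0.47,0,0,0,-0.046,-0.3],
    [0,-0.47,0,0,0,-0.046,-0.3],
    [0,-0.47,0,0,0,-0.046,-0.3],
    [0,-0.47,0,0,0,-0.046,-0.3],
  ],
)

```text
time: 33.9
ee_pos: [0.575, -0.1047, 0.1577]
tcp_rot: [0.995, -0.1, -0.0, -0.0]
ft_force: [0.2, -0.8, -0.4]
opening: 0.0592
gripper_force: 0.0
```

Run:
```python
from h import *
o=r.observe();print(o["ee_pos"],o["time"])
for n in("top","side"):
    p,d=cams.snapshot(n);P=cloud(cams.camera_model(n),d)
    N=(abs(P[:,0]-.588)<.08)&(abs(P[:,1]-.117)<.08)
    for lab,a,b in(("plate",.0755,.083),("webtop",.113,.124)):
        k=N&(P[:,2]>a)&(P[:,2]<b);print(n,lab,k.sum(),rect(P[k]),np.median(P[k,2]))
    if n=="side":
        for lab,x,y in(("red",.5755,-.105),("blk",.486,-.1097)):
            k=(abs(P[:,0]-x)<.03)&(abs(P[:,1]-y)<.03)&(P[:,2]>.1)&(P[:,2]<.112);print(lab,k.sum(),rect(P[k]))
```

```text
[ 0.57499532 -0.10472288  0.15768294] 33.9
top plate 1369 (array([589., 115.]), array([162.1, 151.7]), 4.9) 0.07847447819867481
top webtop 185 (array([588.1, 115.1]), array([80.3, 10.7]), 78.2) 0.11778873788303512
side plate 767 (array([588.1, 117.4]), array([ 93.2, 102.4]), 77.3) 0.07810966977297451
side webtop 120 (array([588.1, 118.3]), array([78.6, 10.7]), 78.4) 0.1172676557657677
red 66 (array([ 574.6, -103.7]), array([28.5, 25.1]), 84.7)
blk 69 (array([ 484.3, -106.4]), array([30.7, 23.8]), 76.7)
```

The tacked tee is at (0.588, 0.117), with its web at 78.2°, along the slot. Fetch the red block.

servo_tool(
  increments=[
    [0,0,-0.25,0,0,0,-0.3],
    [0,0,-0.5,0,0,0,-0.3],
    [0,0,-0.7,0,0,0,-0.3],
    [0,0,-0.8,0,0,0,-0.3],
    [0,0,-0.8,0,0,0,-0.3],
    [0,0,-0.8,0,0,0,-0.3],
    [0,0,-0.8,0,0,0,1],
    [0,0,-0.8,0,0,0,1],
    [0,0,-0.8,0,0,0,1],
    [0,0,-0.8,0,0,0,1],
    [0,0,-0.8,0,0,0,1],
    [0,0,-0.8,0,0,0,1],
    [0,0,-0.8,0,0,0,1],
  ],
  force=45,
)

```text
time: 35.3
ee_pos: [0.5754, -0.1047, 0.0382]
tcp_rot: [0.995, -0.101, 0.0, 0.0]
ft_force: [-2.3, -0.8, 6.3]
opening: 0.0297
gripper_force: 45.0
```

servo_tool(
  increments=[
    [0,0,0.1,0,0,0,1],
    [0,0,0.3,0,0,0,1],
    [0,0,0.6,0,0,0,1],
    [0,0,0.9,0,0,0,1],
    [0.1,0.2,1,0,0,0,1],
    [0.25,0.4,1,0,0,0,1],
    [0.25,0.6,1,0,0,0,1],
    [0.25,0.8,1,0,0,0,1],
    [0.25,1,1,0,0,0,1],
    [0.25,1,1,0,0,0,1],
  ],
)

```text
time: 36.3
ee_pos: [0.6123, 0.0482, 0.1885]
tcp_rot: [0.995, -0.1, 0.0, -0.0]
ft_force: [-0.2, 0.3, -2.6]
opening: 0.0298
gripper_force: 45.0
```

servo_tool(
  increments=[
    [0,0.2,0,0,0,0,1],
    [0,0.35,0,0,0,0,1],
    [0,0.45,0,0,0,0,1],
    [0,0.45,0,0,0,0,1],
    [0,0.45,0,0,0,0,1],
  ],
)

```text
time: 36.8
ee_pos: [0.6125, 0.1125, 0.1879]
tcp_rot: [0.995, -0.101, -0.0, 0.0]
ft_force: [-1.2, -0.5, -2.2]
opening: 0.0299
gripper_force: 45.0
```

servo_tool(
  increments=[
    [0,0,-0.2,0,0,0,1],
    [0,0,-0.4,0,0,0,1],
    [0,0,-0.55,0,0,0,1],
    [0,0,-0.63,0,0,0,1],
    [0,0,-0.66,0,0,0,1],
    [0,0,-0.675,0,0,0,1],
    [0,0,-0.675,0,0,0,1],
  ],
)

```text
time: 37.5
ee_pos: [0.6132, 0.1128, 0.0873]
tcp_rot: [0.995, -0.102, 0.001, -0.0]
ft_force: [-0.5, -0.5, -1.9]
opening: 0.0298
gripper_force: 45.0
```

servo_tool(
  increments=[
    [0,0,-0.006,0,0,0,1],
    [0,0,-0.012,0,0,0,1],
    [0,0,-0.012,0,0,0,1],
  ],
)

```text
time: 37.8
ee_pos: [0.6127, 0.113, 0.085]
tcp_rot: [0.995, -0.101, 0.0, -0.0]
ft_force: [-0.2, -0.1, -2.9]
opening: 0.0297
gripper_force: 45.0
```

servo_tool(
  increments=[
    [0,0,-0.005,0,0,0,1],
    [0,0,-0.005,0,0,0,1],
    [0,0,-0.005,0,0,0,-0.3],
    [0,0,-0.005,0,0,0,-0.3],
    [0,0,-0.005,0,0,0,-0.3],
    [0,0,-0.005,0,0,0,-0.3],
    [0,0,-0.005,0,0,0,-0.3],
    [0,0,0.2,0,0,0,-0.3],
    [0,0,0.4,0,0,0,-0.3],
    [0,0,0.6,0,0,0,-0.3],
    [-0.4,-1,0.6,0,0,0,-0.3],
    [-0.85,-1,0.6,0,0,0,-0.3],
    [-0.85,-1,0.6,0,0,0,-0.3],
    [-0.85,-1,0.6,0,0,0,-0.3],
    [-0.85,-1,0.6,0,0,0,-0.3],
  ],
)

```text
time: 39.3
ee_pos: [0.4814, -0.0394, 0.1743]
tcp_rot: [0.995, -0.103, -0.001, 0.0]
ft_force: [0.9, 0.2, -0.0]
opening: 0.0591
gripper_force: 0.0
```

servo_tool(
  increments=[
    [0,-0.48,0,0,0,0,-0.3],
    [0,-0.48,0,0,0,0,-0.3],
    [0,-0.48,0,0,0,0,-0.3],
    [0,-0.48,0,0,0,0,-0.3],
  ],
)

```text
time: 39.7
ee_pos: [0.4854, -0.1091, 0.1747]
tcp_rot: [0.995, -0.102, 0.0, -0.0]
ft_force: [-0.1, -0.2, 0.4]
opening: 0.0592
gripper_force: 0.0
```

Run:
```python
from h import *
print(r.observe()["ee_pos"])
p,d=cams.snapshot("side");P=cloud(cams.camera_model("side"),d)
N=(abs(P[:,0]-.613)<.04)&(abs(P[:,1]-.112)<.04)
for a,b in((.106,.113),(.149,.156)):
    k=N&(P[:,2]>a)&(P[:,2]<b);print(k.sum(),rect(P[k]),np.median(P[k,2]))
```

```text
[ 0.4853591  -0.10907863  0.17467094]
148 (array([603.1, 111.3]), array([70.9, 42.3]), 77.8) 0.10947781706159249
85 (array([612.7, 113.7]), array([30.9, 24.1]), 75.9) 0.1517885374899799
```

servo_tool(
  increments=[
    [0,0,-0.25,0,0,0,-0.3],
    [0,0,-0.5,0,0,0,-0.3],
    [0,0,-0.7,0,0,0,-0.3],
    [0,0,-0.85,0,0,0,-0.3],
    [0,0,-0.9,0,0,0,-0.3],
    [0,0,-0.9,0,0,0,-0.3],
    [0,0,-0.9,0,0,0,1],
    [0,0,-0.9,0,0,0,1],
    [0,0,-0.9,0,0,0,1],
    [0,0,-0.9,0,0,0,1],
    [0,0,-0.9,0,0,0,1],
    [0,0,-0.9,0,0,0,1],
    [0,0,-0.9,0,0,0,1],
  ],
  force=58,
)

```text
time: 41.05
ee_pos: [0.4855, -0.1093, 0.0403]
tcp_rot: [0.995, -0.102, 0.0, 0.0]
ft_force: [-1.6, 0.8, 8.5]
opening: 0.0295
gripper_force: 58.0
```

servo_tool(
  increments=[
    [0,0,0.1,0,0,0,1],
    [0,0,0.3,0,0,0,1],
    [0,0,0.6,0,0,0,1],
    [0,0,0.9,0,0,0,1],
    [0.1,0.2,1,0,0,0,1],
    [0.25,0.4,1,0,0,0,1],
    [0.4,0.6,1,0,0,0,1],
    [0.52,0.8,1,0,0,0,1],
    [0.52,1,1,0,0,0,1],
    [0.52,1,1,0,0,0,1],
  ],
)

```text
time: 42.05
ee_pos: [0.5627, 0.0435, 0.1891]
tcp_rot: [0.995, -0.1, -0.001, -0.0]
ft_force: [0.5, -0.2, -4.6]
opening: 0.0295
gripper_force: 58.0
```

servo_tool(
  increments=[
    [0,0.2,0,0,0,0,1],
    [0,0.35,0,0,0,0,1],
    [0,0.53,0,0,0,0,1],
    [0,0.53,0,0,0,0,1],
    [0,0.53,0,0,0,0,1],
  ],
)

```text
time: 42.55
ee_pos: [0.5626, 0.1202, 0.1893]
tcp_rot: [0.995, -0.101, -0.0, 0.0]
ft_force: [-0.1, -0.1, -4.4]
opening: 0.0295
gripper_force: 58.0
```

servo_tool(
  increments=[
    [0.007,0.013,-0.2,0,0,0,1],
    [0.007,0.013,-0.4,0,0,0,1],
    [0.007,0.013,-0.55,0,0,0,1],
    [0.007,0.013,-0.63,0,0,0,1],
    [0.007,0.013,-0.66,0,0,0,1],
    [0.007,0.013,-0.67,0,0,0,1],
    [0.007,0.013,-0.67,0,0,0,1],
  ],
)

```text
time: 43.25
ee_pos: [0.5648, 0.1223, 0.09]
tcp_rot: [0.995, -0.102, 0.001, -0.0]
ft_force: [0.0, -0.2, -3.8]
opening: 0.0294
gripper_force: 58.0
```

servo_tool(
  increments=[
    [0,0,-0.006,0,0,0,1],
    [0,0,-0.013,0,0,0,1],
    [0,0,-0.015,0,0,0,1],
  ],
)

```text
time: 43.55
ee_pos: [0.5643, 0.1224, 0.0872]
tcp_rot: [0.995, -0.101, 0.0, -0.0]
ft_force: [-0.4, 0.2, -4.0]
opening: 0.0295
gripper_force: 58.0
```

servo_tool(
  increments=[
    [0,0,-0.004,0,0,0,1],
    [0,0,-0.007,0,0,0,1],
    [0,0,-0.007,0,0,0,-0.3],
    [0,0,-0.007,0,0,0,-0.3],
    [0,0,-0.007,0,0,0,-0.3],
    [0,0,-0.007,0,0,0,-0.3],
    [0,0,-0.007,0,0,0,-0.3],
    [0,0,0.2,0,0,0,-0.3],
    [0,0,0.5,0,0,0,-0.3],
    [0,0,0.9,0,0,0,-0.3],
    [0,0,1,0,0,0,-0.3],
    [0,-0.3,1,0,0,0,-0.3],
    [0,-0.7,1,0,0,0,-0.3],
    [0,-1,1,0,0,0,-0.3],
    [0,-1,1,0,0,0,-0.3],
  ],
)

```text
time: 45.05
ee_pos: [0.564, -0.0316, 0.2371]
tcp_rot: [0.995, -0.103, 0.0, 0.0]
ft_force: [-0.1, 0.6, 0.5]
opening: 0.0592
gripper_force: 0.0
```

servo_tool(
  increments=[
    [0,-1,0,0,0,0,-0.3],
    [0,-1,0,0,0,0,-0.3],
    [0,-1,0,0,0,0,-0.3],
    [0,-1,0,0,0,0,-0.3],
    [0,-1,0,0,0,0,-0.3],
    [0,-1,0,0,0,0,-0.3],
  ],
)

```text
time: 45.65
ee_pos: [0.5641, -0.1767, 0.2368]
tcp_rot: [0.995, -0.101, -0.0, -0.0]
ft_force: [0.4, 0.2, 0.2]
opening: 0.0593
gripper_force: 0.0
```

Run:
```python
from h import *
pics={}
for n in("side","top"):
    p,d=cams.snapshot(n);pics[n]=p;P=cloud(cams.camera_model(n),d)
    for l,x,y in(("red",.613,.113),("blk",.564,.122)):
        k=(abs(P[:,0]-x)<.022)&(abs(P[:,1]-y)<.025)&(P[:,2]>.148)&(P[:,2]<.158);print(n,l,k.sum(),rect(P[k]),np.median(P[k,2]))
    k=(abs(P[:,0]-.588)<.06)&(abs(P[:,1]-.117)<.06)&(P[:,2]>.115)&(P[:,2]<.122);print("web",rect(P[k]))
a=cv2.resize(pics["top"][145:245,215:315],None,fx=4,fy=4);b=cv2.resize(pics["side"][210:310,230:330],None,fx=4,fy=4)
cv2.imwrite("pics/end.png",np.hstack([a,b])[:,:,::-1]);print(r.observe()["ee_pos"])
```

```text
side red 93 (array([613.2, 113.9]), array([29.8, 24.3]), 77.3) 0.15156397463318372
side blk 96 (array([562.4, 123.9]), array([29.7, 24.5]), 73.8) 0.15188331599809068
web (array([583.4, 123.8]), array([66.6, 56.5]), 38.9)
top red 157 (array([612.3, 111.5]), array([29.9, 23.6]), 78.7) 0.15188717964647935
top blk 157 (array([562.9, 120.5]), array([29. , 23.9]), 79.1) 0.15201279809113544
web (array([577.1, 113.1]), array([62.4, 72.6]), 15.1)
[ 0.56425991 -0.17636967  0.23689554]
```

View pics/end.png

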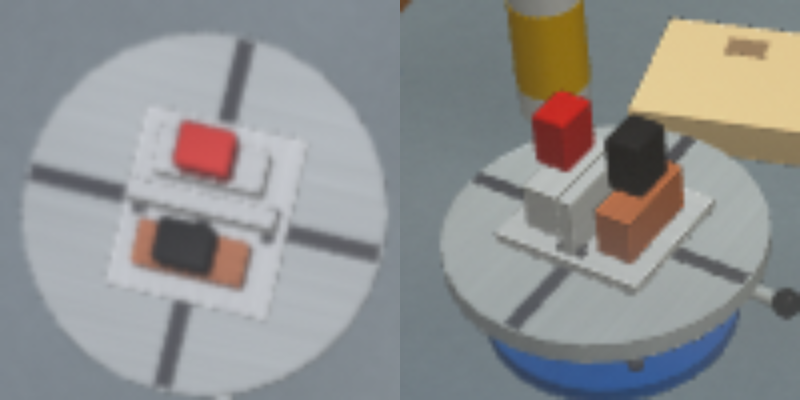

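Both blocks stand upright on the tacked tee, about 25 mm either side of the web and aligned with it. The tee is centred along the slot.

```bash
python3 -c "
from workcell import job
print(job.close_job())"
```

```text
the job is handed in; nothing more can be done
None
```

The part change is finished and handed in: the welded tee is upright in the crate's near half, the tacked tee is centred on the turntable along the same slot, and both chill blocks are back on their own sides about 25 mm from the web's middle; I did not see a verdict.

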